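# Fetch the amber sample from behind the reagent bottles

### The job

The amber vial at the back of the blue tray is next to be measured, but two white bottles stand close in front of it: first stand both bottles on the green side mat, and only then lift out the amber vial and stand it in the round pocket of the sample nest. After that put both bottles back on the tray, each exactly where it stood at the start. Keep all of them upright and leave the clear vial, which stands between the bottles at the front of the tray, where it is.

Things in the scene. Friction and masses are not known exactly. Their poses are not given: they have to be found in the camera images.
- tall_bottle: the taller white plastic reagent bottle with a ribbed white screw cap, round, 67 mm wide, 205 mm tall, about 0.5 kg; origin at the centre of its underside, z up its axis. The cap is 51 mm wide and runs from 174 to 205 mm above the origin: grip it there from above. The shoulder below the cap slopes out to the 67 mm body.
- short_bottle: the shorter white plastic reagent bottle with a ribbed white screw cap, round, 55 mm wide, 150 mm tall, about 0.16 kg; origin at the centre of its underside, z up its axis. The cap is 42 mm wide and runs from 130 to 150 mm above the origin: grip it there from above. The shoulder below the cap slopes out to the 55 mm body.
- amber_vial: brown glass sample vial with a black screw cap, round, 23 mm wide, 56 mm tall (cap 20 mm wide, the top 10 mm), about 22 g; origin at the centre of its underside, z up its axis. Stands at the middle of the back of the tray, behind the gap between the bottles.
- clear_vial: clear glass sample vial with a black screw cap, otherwise like the amber one; stands at the middle of the front of the tray, between the bottles. It stays where it is.
- tray: fixed blue spill tray, 150 mm (its x) by 200 mm (its y), floor 4 mm thick, rim 4 mm thick and 10 mm high; origin at the centre of its underside, x to the back, away from the robot, z up. The bottles stand on two white printed rings, 74 mm wide, at tray x -15 mm, y +56 and -56 mm, either bottle on either ring; the amber vial stands at about x +38 mm, y 0, the clear one at about x -52 mm, y 0.
- side_mat: fixed flat green mat with a white border line, 160 mm (its x) by 190 mm (its y), 3 mm thick, to the left or to the right of the tray; origin at the centre of its underside. Room for both bottles side by side, for instance 45 mm either side of its centre along its y.
- nest: fixed sample nest: yellow round base 88 mm wide and 4 mm thick carrying an aluminium cup 70 mm wide and 12 mm high, with a round pocket 46 to 50 mm wide whose floor is 6 mm above the origin; origin at the centre of its underside, z up. On the other side of the tray from the mat.

How it is judged:
By the outcome, as a careful person would: the job done as asked, in the order asked, and still so for the second after the job is handed in, with the robot touching nothing.
It also fails if it takes over 99 s, if anything falls off the work surface, if the arm or the gripper's body presses on something with over 40 N, if the wrist force passes 120 N, or if a joint passes its speed limit or range.

### The arm

A 6-joint arm with a two-finger parallel gripper is mounted at the origin on a cart in front of the work surface, level with it; the furniture and walls round the work are solid. World frame = base frame: x ahead of the robot, y to its left, z up, the work surface at z = 0. Lengths are in m, angles in rad, forces in N, time in s.
With the tool pointing down it reaches from about 0.375 to 0.9 m from the base axis. Payload 3.1 kg.
Tool frame: the origin (TCP) lies between the finger pads; the fingertips stand manip.finger_overhang ahead of it and the grasp point (between the pads) lies 5 mm behind it (manip.finger_overhang is the distance from the TCP to the fingertips, in m); z points along the fingers, y is the line along which they close (so a half turn about z gives the same grasp; the last joint's range is limited). The gripper opens to 85 mm and grips with 20 to 120 N. Pads are 22 mm wide; open, the fingers measure 114 mm over their backs; the gripper's body (76 mm by 85 mm) begins 54 mm behind the grasp point. The pads swing forward as they close: fully open they stand 13 mm farther back than shut.
Start: joints at [-1.29, 0.527, 1.433, -0, 1.181, -0.178], TCP at [0.277, -0.56, 0.245] pointing down, gripper open.
Joint ranges: [-3.08, 3.08], [-0.75, 2.2], [0.22, 2.44], [-1.43, 4.57], [0, 2.65], [-2.85, 2.85]. Speed limits (rad/s): [2.79, 2.79, 3.14, 3.14, 3.14, 3.14].

### API

Orientations are given as a unit quaternion [x, y, z, w].
In Python, from station import manip gives the robot as it stands.
- The arm moves only by the tool drive_tool, never from a script. Its argument "plan" is a list of rows, each a list of 7 numbers: the shift along the tool's x, y, z in m, then the turn, a rotation vector about the tool's x, y, z in degrees, then the opening, from -1 (shut) to 1 (fully open). In form: [[x, y, z, wx, wy, wz, gripper], ...]. A call has 1 to 10 rows; each row shifts and turns the commanded pose from where the row before left it, along the tool's axes as they then stand; what a row does not reach is not made up. A row lasts 1/10 s, in which the tool goes at most 50 mm and 8.59 degrees, less where a joint would pass 70% of its speed; a pose out of reach is approached as far as the arm can. A call is refused whole if a number of a shift passes 0.05 or a number of a turn 8.59, either way. A call with a gripper value outside its range is refused whole. The fingers move at their own pace and stop on an object; "newtons" is the grip in N (left out, the last holds). Time passes only in rows, so rows that do not move let the fingers close. It gives the time, the measured TCP pose, the force, the opening and the grip force at its end, in the units of the state.
- manip.sense(): the state, without advancing time (a new reading comes with each control period).
- manip.snapshot(name): name is "scene" or "top" or "wrist"; returns a dict with "image" (384x512x3 uint8, red, green, blue), "z_map" (384x512 float32, m along the optical axis (not along the pixel's ray), 0 where there is no reading), "fov_y" (degrees; the focal length in pixels is half the picture's height over the tangent of half this angle, whatever the lens; pixels are square), "cx", "cy" (the principal point, pixels), "k1" (the pictures are not rectified: a ray, as slopes to the right and down, at radius r is drawn at 1 + k1 r^2 times it, then the intrinsics apply), "extrinsics" (4x4, takes a point from camera to world coordinates); the wrist camera has in their place "mount" (4x4, takes a point from camera to tool coordinates, whose origin is the TCP and whose axes are the flange's). Camera axes: x right, y up, looking along -z (the intrinsics and any distortion apply to the point x, -y, -z); pixel columns grow to the right and rows downward; lengths in m; the calibration is good to about 2 mm. A picture is of the moment at which its call begins: read the wrist's pose just before it.
- manip.sign_off(): hands the job in; it is judged then, once.
The state is a dict: "t": time; "q": joint angles; "qd": joint speeds; "tau": joint torques, N m; "tcp_pos": TCP position; "tool_rot": TCP orientation; "force": force on the tool from outside, world axes, zero at the start; "ft_torque": the same for the moment, N m; "finger_gap": opening from 0.0 (shut) to 1.0 (fully open); "gripper_force": force on a finger pad.
Only numpy, scipy, OpenCV 4.12 (cv2) and the standard library are available. Lean on these libraries where they do the work, as an engineer would, in place of code of your own. Each camera call takes 0.05 s, during which the arm holds its last target. There are 200 camera calls.

## Working session

There is one attempt and no reset: what is moved stays moved. The work goes in short steps, Python scripts to look and compute and a tool call to move; the robot and the scene stay as the last step left them, time stands still between calls to the robot, and variables do not carry over. Pictures are saved under pics/ and viewed, at most 14 in all, crops included, and the job is handed in when it is done.

Besides the shell and the picture viewer there is one more tool, called after "Request:" as a command line: name --pt "numbers of a row" for each row, then --argument value for the rest. drive_tool: Moves the arm, as the interface text tells. Its arguments: {"type":"object","properties":{"plan":{"type":"array"},"newtons":{"type":"number"}},"required":["plan"]}

```bash
mkdir -p pics; ls; cat > h.py <<'E'
import numpy as np, cv2, pickle
from station import manip
from scipy.spatial.transform import Rotation as R
def snap(n,f):
    s=manip.sense(); d=manip.snapshot(n)
    if n=='wrist':
        T=np.eye(4);T[:3,:3]=R.from_quat(s['tool_rot']).as_matrix();T[:3,3]=s['tcp_pos'];d['extrinsics']=T@np.array(d['mount'])
    cv2.imwrite(f'pics/{f}.png',d['image'][...,::-1]); pickle.dump(d,open(f'{f}.pkl','wb')); return d
def K(d):
    f=d['image'].shape[0]/2/np.tan(np.radians(d['fov_y'])/2); return np.array([[f,0,d['cx']],[0,f,d['cy']],[0,0,1]])
def ray(d,u,v):
    p=cv2.undistortPoints(np.array([[[u,v]]],float),K(d),np.array([d['k1'],0,0,0.]))[0,0]
    E=np.array(d['extrinsics']); return E[:3,3],E[:3,:3]@np.array([p[0],-p[1],-1])
def atz(d,u,v,z):
    o,r=ray(d,u,v); return o+r*(z-o[2])/r[2]
def depth(d,u,v):
    o,r=ray(d,u,v); return o+r*d['z_map'][int(round(v)),int(round(u))]
def cloud(d):
    h,w=d['z_map'].shape; g=np.stack(np.meshgrid(np.arange(w),np.arange(h)),-1).reshape(-1,1,2).astype(float)
    p=cv2.undistortPoints(g,K(d),np.array([d['k1'],0,0,0.]))[:,0]; z=d['z_map'].reshape(-1,1)
    E=np.array(d['extrinsics']); P=(np.c_[p[:,:1],-p[:,1:],-np.ones(len(p))]*z)@E[:3,:3].T+E[:3,3]
    P[z[:,0]==0]=np.nan; return P.reshape(h,w,3)
def tri(*obs):
    A=np.zeros((3,3));b=np.zeros(3)
    for o,r in obs:
        r=r/np.linalg.norm(r);M=np.eye(3)-np.outer(r,r);A+=M;b+=M@o
    return np.linalg.solve(A,b)
E
python3 - <<'E'
from h import *
for n in ['scene','top']:
    d=snap(n,n); print(n,d['fov_y'],d['cx'],d['cy'],d['k1'],np.round(d['extrinsics'],3).tolist())
print(manip.sense(), manip.finger_overhang)
E
```

```text
pics
scene 51.370369531842364 253.26020538180074 188.07406966685028 -0.024702458030912606 [[0.631, 0.346, -0.694, -0.375], [-0.776, 0.275, -0.568, -0.791], [-0.005, 0.897, 0.442, 0.586], [0.0, 0.0, 0.0, 1.0]]
top 44.54118906938834 263.5854976551719 192.12346749389872 -0.18423572589016274 [[0.099, 0.9, -0.425, -0.14], [-0.995, 0.086, -0.048, -0.18], [-0.007, 0.427, 0.904, 1.269], [0.0, 0.0, 0.0, 1.0]]
{'t': 0.1, 'q': array([-1.29054023e+00,  5.28376344e-01,  1.43378229e+00,  2.60027830e-05,
        1.18141307e+00, -1.78493267e-01]), 'qd': array([ 5.23291338e-04, -2.36573758e-04, -2.86126079e-03,  7.61527997e-05,
        1.07654067e-03,  5.01252307e-04]), 'tau': array([-8.25899479e-04, -4.43305421e+01, -1.78586143e+01, -3.01074770e-04,
        3.86219457e-03, -3.63733321e-06]), 'tcp_pos': array([ 0.27662838, -0.55975354,  0.24442694]), 'tool_rot': array([ 9.73809411e-01,  2.27363700e-01, -3.83190113e-05, -9.88855891e-04]), 'force': array([ 0.12991121, -0.30544429,  0.03045721]), 'ft_torque': array([ 0.01461059, -0.04389568, -0.03942763]), 'gripper_force': 0.0, 'finger_gap': 0.9997512570545378} 0.014
```

View pics/top.png

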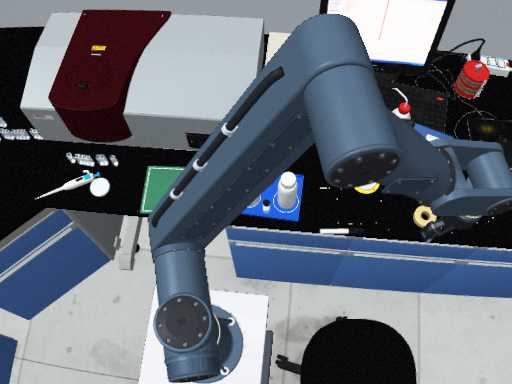

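View pics/scene.png

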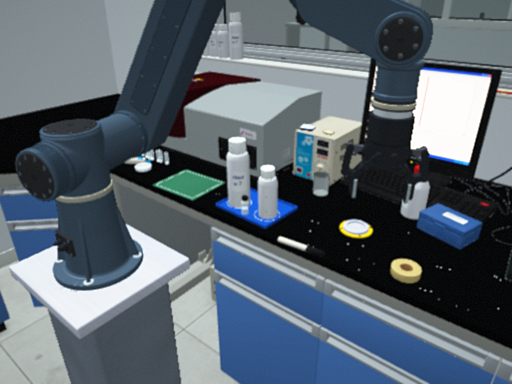

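The top view is mostly blocked by the arm; it shows the mat at (165,190), the tray and one bottle at (287,190), and the edge of the nest at (368,188). The scene view shows the mat at (190,184), the tall bottle at (237,170), the short bottle at (267,190), the clear vial cap at about (245,200) and the nest at (356,229).

```bash
python3 - <<'E'
from h import *
d=pickle.load(open('scene.pkl','rb'));im=d['image'][125:245,150:385,::-1]
cv2.imwrite('pics/c1.png',cv2.resize(im,None,fx=3.4,fy=3.4,interpolation=cv2.INTER_CUBIC))
P=cloud(d)
for n in ['scene']:
    X,Y,Z=P[...,0],P[...,1],P[...,2]
    def fit(m,n):
        A=np.c_[X[m],Y[m],np.ones(m.sum())];s=np.linalg.lstsq(A,(X[m]**2+Y[m]**2),rcond=None)[0];c=s[:2]/2
        print(n,m.sum(),np.round(c,4),'r',np.sqrt(s[2]+c@c).round(4),'ztop',np.nanpercentile(Z[m],99).round(4))
    U,V=np.meshgrid(np.arange(512),np.arange(384))
    t=(U>222)&(U<252)&(V>130)&(V<215)
    s=(U>255)&(U<280)&(V>160)&(V<222)
    fit(t&(Z>.02)&(Z<.15),'tall body')
    fit(t&(Z>.187)&(Z<.205),'tall cap'); fit(s&(Z>.02)&(Z<.11),'short body'); fit(s&(Z>.138)&(Z<.15),'short cap')
    for nm,m in(('t',t&(Z>.15)),('s',s&(Z>.11))): print(nm,np.round(np.nanpercentile(Z[m],[50,90,97,100]),4))
    hsv=cv2.cvtColor(d['image'],cv2.COLOR_RGB2HSV)
    w=(X>.2)&(X<.9)&(abs(Y)<.6)&(Z<.05)
    for nm,lo,hi in(('green',(60,100,60),(90,255,255)),('blue',(105,150,80),(125,255,255)),('yellow',(22,130,100),(32,255,255))):
        m=w&(cv2.inRange(hsv,lo,hi)>0)
        r=cv2.minAreaRect(np.c_[X[m],Y[m]].astype(np.float32)); print(nm,m.sum(),r,np.median(Z[m]), np.nanmin(X[m]),np.nanmax(X[m]),np.nanmin(Y[m]),np.nanmax(Y[m]))
E
```

```text
tall body 1210 [ 0.4664 -0.0035] r 0.1068 ztop 0.1491
tall cap 126 [ 0.4781 -0.0356] r 0.0728 ztop 0.2049
short body 746 [ 0.5318 -0.1663] r 0.1211 ztop 0.1084
short cap 68 [ 0.4285 -0.1855] r 0.0188 ztop 0.15
t [0.1735 0.2051 0.2063 0.2077]
s [0.1334 0.1512 0.1523 0.153 ]
green 1022 ((0.49815690517425537, 0.032240986824035645), (0.22820812463760376, 0.5161346197128296), 24.567453384399414) -0.0003831268786146369 0.34922388538012816 0.7092265319015475 -0.1550237252587059 0.26485402319279727
blue 15252 ((0.5405560731887817, -0.2981818914413452), (0.33714357018470764, 0.607886016368866), 1.55843985080719) -0.333092902315565 0.36954334763507857 0.716555873274299 -0.5999911049827523 0.001726665525279003
yellow 166 ((0.5172438621520996, -0.41852468252182007), (0.08404774218797684, 0.09135109186172485), 13.666987419128418) 0.0014833292134204257 0.47517425099231225 0.5661369467316384 -0.4619091918735258 -0.36815527693968386
```

View pics/c1.png

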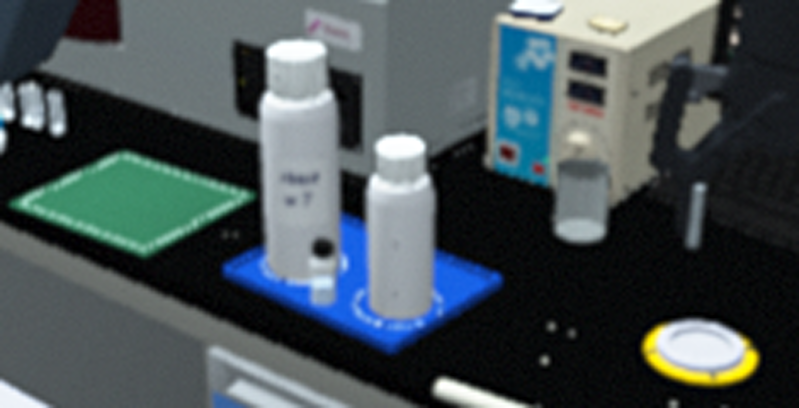

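The crop shows the tall bottle on the left ring with its cap at crop (297,68), and the short one on the right with its cap at (400,155). The clear vial cap is at (322,248), the nest at (700,348) and the mat at (130,205). The mat lies to the left. I'll bring the wrist camera over the tray.

Request:
drive_tool --pt "0 0 -0.02 0 0 -8 1" --pt "0 0 -0.02 0 0 -8 1" --pt "0 0 -0.02 0 0 -8 1" --pt "0 0 -0.02 0 0 -8 1" --pt "0 0 -0.02 0 0 -8 1" --pt "0 0 -0.02 0 0 -8 1" --pt "0 0 -0.02 0 0 -8 1" --pt "0 0 -0.02 0 0 -7.7 1"

```text
t: 0.9
tcp_pos: [0.2767, -0.5599, 0.4055]
tool_rot: [0.705, 0.709, 0.0, -0.001]
force: [-0.3, -0.4, -0.3]
finger_gap: 1.002
gripper_force: 0.0
```

Request:
drive_tool --pt "0.048 0.015 0 0 0 0 1" --pt "0.048 0.015 0 0 0 0 1" --pt "0.048 0.015 0 0 0 0 1" --pt "0.048 0.015 0 0 0 0 1" --pt "0.048 0.015 0 0 0 0 1" --pt "0.048 0.015 0 0 0 0 1" --pt "0.048 0.015 0 0 0 0 1" --pt "0.048 0.015 0 0 0 0 1" --pt "0 0 0 0 0 0 1" --pt "0 0 0 0 0 0 1"

```text
t: 1.9
tcp_pos: [0.3963, -0.1775, 0.4053]
tool_rot: [0.706, 0.708, -0.0, 0.0]
force: [0.0, -0.2, -0.1]
finger_gap: 1.002
gripper_force: 0.0
```

```bash
python3 - <<'E'
from h import *
d=snap('wrist','w1');s=manip.sense();print(s['tcp_pos'],s['tool_rot'],s['q'],s['t']);print(np.round(d['mount'],3).tolist(),d['fov_y'])
t=snap('top','top2')
cv2.imwrite('pics/w1b.png',np.vstack([d['image'],t['image']])[...,::-1] if 0 else cv2.resize(np.hstack([d['image'],t['image']])[...,::-1],(800,300)))
E
```

```text
[ 0.39619498 -0.17868833  0.40523966] [ 7.06850250e-01  7.07363123e-01 -3.39957988e-04  1.44465527e-04] [-6.81472376e-01  8.56525605e-02  1.63717349e+00 -7.14405887e-04
  1.41854955e+00 -6.82089419e-01] 1.95
[[0.0, 0.945, 0.327, 0.084], [1.0, -0.001, 0.001, -0.001], [0.001, 0.327, -0.945, -0.13], [0.0, 0.0, 0.0, 1.0]] 67.17891342023471
```

View pics/w1b.png

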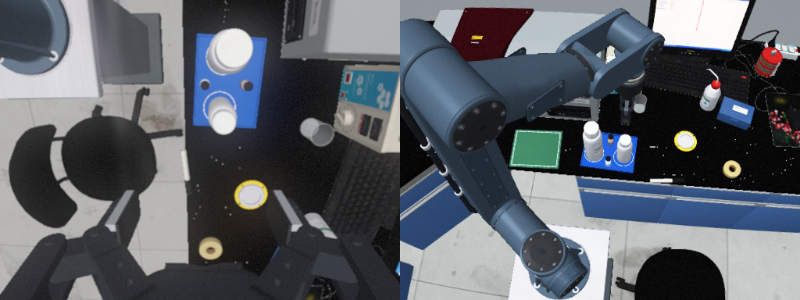

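The wrist view shows the tall bottle at about (230,48), the short one at (221,112), the amber vial at (247,86), the clear vial at (204,86) and the nest at (251,194), in half-frame pixels. The top view now shows the mat, tray and nest unobstructed.

```bash
cat > m.py <<'E'
from h import *
def meas(f,top=True):
    d=pickle.load(open(f+'.pkl','rb'));P=cloud(d);X,Y,Z=P[...,0],P[...,1],P[...,2]
    hsv=cv2.cvtColor(d['image'],cv2.COLOR_RGB2HSV); w=(X>.3)&(X<.8)&(abs(Y)<.6)&(Z>-.02)
    print('==',f)
    def big(m):
        n,l,s,c=cv2.connectedComponentsWithStats(m.astype(np.uint8)); return l==1+np.argmax(s[1:,4]) if n>1 else m
    def disc(m,nm):
        if m.sum()<8: print(nm,'none');return
        m=big(m);z=np.median(Z[m]); v,u=np.nonzero(m); c=cv2.minEnclosingCircle(np.c_[X[m],Y[m]].astype(np.float32))
        k=atz(d,u.mean(),v.mean(),z); print(nm,m.sum(),'centroid',k.round(4),'enc',np.round(c[0],4),'r',round(c[1],4),'px',u.mean().round(1),v.mean().round(1))
    disc(w&(Z>.2)&(Z<.217),'tallcap')
    disc(w&(Z>.146)&(Z<.162)&(np.hypot(X-.42,Y+.18)<.06),'shortcap')
    for nm,lo,hi in(('green',(60,90,40),(90,255,255)),('blue',(105,150,60),(125,255,255)),('yellow',(20,120,90),(34,255,255))):
        m=w&(Z<.03)&(cv2.inRange(hsv,lo,hi)>0)
        if m.sum()<50: continue
        m=big(m)
        zz=np.median(Z[m]); v,u=np.nonzero(m); q=np.array([atz(d,a,b,{'green':.003,'blue':.008,'yellow':.004}[nm])[:2] for a,b in zip(u,v)])
        r=cv2.minAreaRect(q.astype(np.float32)); e=cv2.minEnclosingCircle(q.astype(np.float32)); print(nm,m.sum(),np.round(r[0],4),np.round(r[1],4),round(r[2],2),'z',zz.round(4),'enc' ,np.round(e[0],4),round(e[1],4))
E
python3 - <<'E'
from m import *
meas('w1');meas('top2')
d=pickle.load(open('w1.pkl','rb'));a=cv2.resize(d['image'][35:175,235:350,::-1],None,fx=4,fy=4,interpolation=cv2.INTER_CUBIC)
d=pickle.load(open('top2.pkl','rb'));b=cv2.resize(d['image'][150:225,215:305,::-1],None,fx=3.7,fy=3.7,interpolation=cv2.INTER_CUBIC)
c=np.zeros((560,800,3),np.uint8);c[:,:460]=a[:560,:460];c[:b.shape[0],465:465+b.shape[1]]=b[:560,:335];cv2.imwrite('pics/c2.png',c)
E
```

```text
== w1
tallcap 1947 centroid [ 0.4349 -0.0676  0.2095] enc [ 0.4354 -0.0682] r 0.0261 px 299.1 61.5
shortcap 742 centroid [ 0.4301 -0.1823  0.1549] enc [ 0.4303 -0.1837] r 0.0211 px 286.7 156.3
blue 5155 [ 0.4503 -0.1272] [0.2021 0.1537] 87.1 z 0.0054 enc [ 0.4494 -0.1273] 0.1249
yellow 482 [ 0.5231 -0.4179] [0.0922 0.0916] 52.51 z 0.0042 enc [ 0.5234 -0.418 ] 0.0469
== top2
tallcap 284 centroid [ 0.432  -0.0665  0.2092] enc [ 0.4342 -0.0665] r 0.0262 px 244.6 164.3
shortcap 184 centroid [ 0.4274 -0.1813  0.1538] enc [ 0.4296 -0.1808] r 0.0221 px 288.0 179.4
green 2260 [0.4375 0.1585] [0.1384 0.1694] 2.91 z 0.0044 enc [0.4363 0.1581] 0.1064
blue 1451 [ 0.4502 -0.124 ] [0.2013 0.1566] 87.11 z 0.0056 enc [ 0.4501 -0.124 ] 0.1239
yellow 229 [ 0.5247 -0.4158] [0.0898 0.0866] 0.98 z 0.0046 enc [ 0.5246 -0.4152] 0.0458
```

View pics/c2.png

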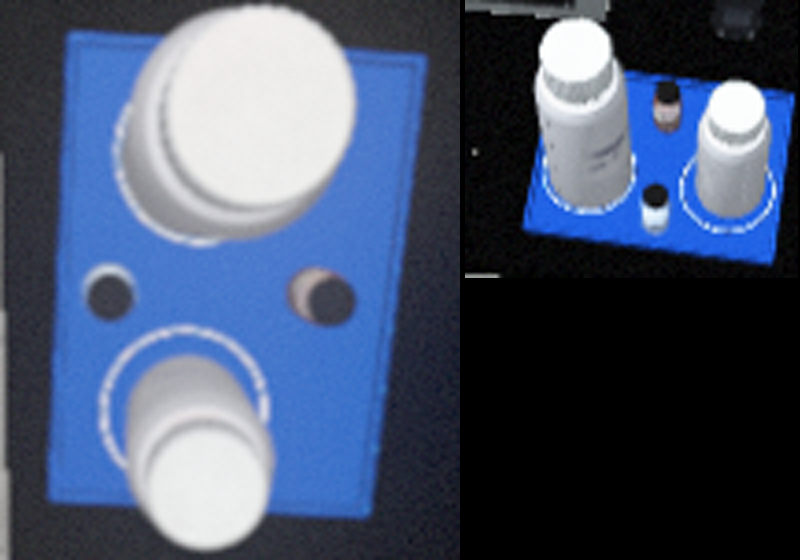

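The crop confirms the bottles on their rings (tall cap at (262,105), short cap at (208,485)), with the clear vial at (110,298) and the amber vial at (330,298). The tall and short cap tops read 0.209 and 0.155, which fits 4 mm of floor plus 205 and 150. Now above the tall bottle for a second wrist view.

Request:
drive_tool --pt "0.03 0.01 0.02 0 0 0 1" --pt "0.03 0.01 0.02 0 0 0 1" --pt "0.03 0.01 0.02 0 0 0 1" --pt "0.022 0.008 0.02 0 0 0 1" --pt "0 0 0 0 0 0 1" --pt "0 0 0 0 0 0 1" --pt "0 0 0 0 0 0 1"

```text
t: 2.7
tcp_pos: [0.4348, -0.0685, 0.326]
tool_rot: [0.708, 0.706, 0.0, 0.001]
force: [-0.0, 0.3, 0.2]
finger_gap: 0.998
gripper_force: 0.0
```

```bash
python3 - <<'E'
from m import *
snap('wrist','w2');snap('top','top3');s=manip.sense();print(s['tcp_pos'].round(4),R.from_quat(s['tool_rot']).as_matrix().round(4).tolist())
meas('w2')
w1,w2,t=[pickle.load(open(f+'.pkl','rb')) for f in('w1','w2','top2')]
def fitpx(f,c,r0,lo):
    pass
# vials: dark blobs near expected
for f,d in(('w1',w1),('w2',w2),('top2',t)):
    P=cloud(d);g=d['image'].max(2)
    for nm,c in(('amber',(.488,-.128)),('clear',(.398,-.123))):
        m=(g<95)&(np.hypot(P[...,0]-c[0],P[...,1]-c[1])<.025)&(P[...,2]>.045)&(P[...,2]<.075)
        v,u=np.nonzero(m); 
        if len(u)>5: print(f,nm,len(u),u.mean().round(1),v.mean().round(1),atz(d,u.mean(),v.mean(),.060).round(4),np.median(P[m][:,2]).round(4))
E
```

```text
[ 0.4347 -0.0682  0.3262] [[0.0025, 1.0, 0.0018], [1.0, -0.0025, -0.0011], [-0.0011, 0.0018, -1.0]]
== w2
tallcap 2397 centroid [ 0.4366 -0.0658  0.2096] enc [ 0.4366 -0.0679] r 0.0258 px 263.8 182.2
shortcap 875 centroid [ 0.4305 -0.1794  0.1545] enc [ 0.4302 -0.1823] r 0.0213 px 258.0 257.0
green 4493 [0.438  0.1032] [0.1376 0.0623] 2.52 z 0.0043 enc [0.4384 0.1035] 0.0751
blue 4981 [ 0.4508 -0.1271] [0.2038 0.1531] 87.42 z 0.0055 enc [ 0.4504 -0.1271] 0.1253
yellow 411 [ 0.5244 -0.4095] [0.0786 0.0914] 84.7 z 0.0044 enc [ 0.5242 -0.417 ] 0.0471
w1 amber 90 317.3 110.1 [ 0.4858 -0.1284  0.06  ] 0.0615
w1 clear 75 262.0 108.8 [ 0.3972 -0.127   0.06  ] 0.0618
w2 amber 102 296.8 189.4 [ 0.4867 -0.1266  0.06  ] 0.0616
w2 clear 44 233.2 189.6 [ 0.3941 -0.1267  0.06  ] 0.0615
top2 amber 34 269.5 174.6 [ 0.4853 -0.1267  0.06  ] 0.0605
top2 clear 32 266.0 202.5 [ 0.3961 -0.1251  0.06  ] 0.0614
```

Request:
drive_tool --pt "0.0007 0.0013 0.03 0 0 0 1" --pt "0 0 0.03 0 0 0 1" --pt "0 0 0.03 0 0 0 1" --pt "0 0 0.025 0 0 0 1" --pt "0 0 0.015 0 0 0 1" --pt "0 0 0 0 0 0 1" --pt "0 0 0 0 0 0 1" --pt "0 0 0 0 0 0 1" --newtons 45

```text
t: 3.6
tcp_pos: [0.4365, -0.0666, 0.1965]
tool_rot: [0.707, 0.707, 0.001, 0.001]
force: [-0.2, -0.3, 0.1]
finger_gap: 1.003
gripper_force: 0.0
```

Request:
drive_tool --pt "0 0 0 0 0 0 0.6" --pt "0 0 0 0 0 0 0.4" --pt "0 0 0 0 0 0 0.3" --pt "0 0 0 0 0 0 0.2" --pt "0 0 0 0 0 0 0.0" --pt "0 0 0 0 0 0 -0.5" --pt "0 0 0 0 0 0 -1" --pt "0 0 0 0 0 0 -1" --pt "0 0 0 0 0 0 -1" --newtons 45

```text
t: 4.5
tcp_pos: [0.436, -0.066, 0.1959]
tool_rot: [0.707, 0.707, 0.0, 0.001]
force: [-0.6, 0.3, 5.5]
finger_gap: 0.573
gripper_force: 46.5
```

Request:
drive_tool --pt "0 0 -0.01 0 0 0 -1" --pt "0 0 -0.02 0 0 0 -1" --pt "0 0 -0.02 0 0 0 -1" --pt "0.015 0 0 0 0 0 -1" --pt "0.03 0 0 0 0 0 -1" --pt "0.03 0 0 0 0 0 -1" --pt "0.03 0 0 0 0 0 -1" --pt "0.03 0 0 0 0 0 -1"

```text
t: 5.3
tcp_pos: [0.4346, 0.0703, 0.2452]
tool_rot: [0.707, 0.707, -0.001, -0.001]
force: [0.9, 0.7, -3.4]
finger_gap: 0.565
gripper_force: 48.1
```

Request:
drive_tool --pt "0.03 0 0 0 0 0 -1" --pt "0.03 0 0 0 0 0 -1" --pt "0.03 0 0 0 0 0 -1" --pt "0.03 0 0 0 0 0 -1" --pt "0.015 0 0 0 0 0 -1" --pt "0 0 0 0 0 0 -1" --pt "0 0 0 0 0 0 -1" --pt "0 0 0.02 0 0 0 -1" --pt "0 0 0.02 0 0 0 -1" --pt "0 0 0 0 0 0 -1"

```text
t: 6.3
tcp_pos: [0.4334, 0.2024, 0.2033]
tool_rot: [0.708, 0.706, -0.003, -0.002]
force: [-0.5, -1.3, -4.4]
finger_gap: 0.566
gripper_force: 48.3
```

Request:
drive_tool --pt "0 0 0.004 0 0 0 -1" --pt "0 0 0.002 0 0 0 -1" --pt "0 0 0.001 0 0 0 -1" --pt "0 0 0.001 0 0 0 -1" --pt "0 0 0 0 0 0 -1"

```text
t: 6.8
tcp_pos: [0.4358, 0.2042, 0.1976]
tool_rot: [0.707, 0.707, 0.0, 0.0]
force: [-0.5, -0.5, -3.5]
finger_gap: 0.565
gripper_force: 48.3
```

Request:
drive_tool --pt "0 0 0.001 0 0 0 -1" --pt "0 0 0.001 0 0 0 -1" --pt "0 0 0.001 0 0 0 -1" --pt "0 0 0 0 0 0 -1" --pt "0 0 0 0 0 0 -1"

```text
t: 7.3
tcp_pos: [0.4358, 0.2044, 0.195]
tool_rot: [0.707, 0.707, 0.0, 0.0]
force: [-1.1, 0.8, 6.0]
finger_gap: 0.565
gripper_force: 49.1
```

Contact. I'll release and head to the short bottle, stopping for a look from above it.

Request:
drive_tool --pt "0 0 0 0 0 0 0.3" --pt "0 0 0 0 0 0 0.6" --pt "0 0 0 0 0 0 1" --pt "0 0 0 0 0 0 1" --pt "0 0 0 0 0 0 1" --pt "0 0 -0.01 0 0 0 1" --pt "0 0 -0.03 0 0 0 1" --pt "0 0 -0.03 0 0 0 1" --pt "-0.02 0 -0.03 0 0 0 1" --pt "-0.04 0 0 0 0 0 1"

```text
t: 8.3
tcp_pos: [0.4386, 0.1453, 0.2991]
tool_rot: [0.706, 0.708, 0.005, 0.003]
force: [1.1, -0.2, -0.2]
finger_gap: 0.999
gripper_force: 0.0
```

Request:
drive_tool --pt "-0.045 -0.001 0 0 0 0 1" --pt "-0.045 -0.001 0 0 0 0 1" --pt "-0.045 -0.001 0 0 0 0 1" --pt "-0.045 -0.001 0 0 0 0 1" --pt "-0.045 -0.001 0 0 0 0 1" --pt "-0.045 0 0 0 0 0 1" --pt "-0.04 0 0.02 0 0 0 1" --pt "-0.016 0 0.02 0 0 0 1" --pt "0 0 0 0 0 0 1" --pt "0 0 0 0 0 0 1"

```text
t: 9.3
tcp_pos: [0.4302, -0.1817, 0.2545]
tool_rot: [0.708, 0.707, 0.0, -0.001]
force: [0.2, -0.0, -0.4]
finger_gap: 0.998
gripper_force: 0.0
```

```bash
python3 - <<'E'
from m import *
d=snap('wrist','w3');snap('top','top4');s=manip.sense();print(s['tcp_pos'].round(4),s['force'])
meas('w3');meas('top4')
E
```

```text
[ 0.4307 -0.1811  0.2552] [ 0.07006579 -1.03694794 -0.67757711]
== w3
tallcap 1065 centroid [ 0.5533 -0.0626  0.2088] enc [ 0.5656 -0.0604] r 0.0192 px 481.1 26.0
shortcap 1816 centroid [ 0.4303 -0.1816  0.1549] enc [ 0.4303 -0.1838] r 0.0212 px 262.3 191.7
blue 12308 [ 0.4498 -0.1266] [0.2035 0.1549] 87.13 z 0.0053 enc [ 0.4499 -0.1267] 0.1259
yellow 700 [ 0.5233 -0.4182] [0.0893 0.093 ] 23.64 z 0.0045 enc [ 0.5236 -0.4182] 0.0468
== top4
tallcap 116 centroid [0.5515 0.5414 0.2074] enc [0.5431 0.5322] r 0.0681 px 42.0 112.4
shortcap 121 centroid [ 0.4212 -0.1819  0.1539] enc [ 0.4275 -0.181 ] r 0.0207 px 288.0 181.4
green 1587 [0.4379 0.1481] [0.1383 0.1481] 2.89 z 0.0041 enc [0.4371 0.1455] 0.0968
blue 2231 [ 0.4502 -0.124 ] [0.2012 0.1565] 87.08 z 0.0054 enc [ 0.4501 -0.124 ] 0.1239
yellow 230 [ 0.5247 -0.4158] [0.0898 0.0866] 0.98 z 0.0042 enc [ 0.5248 -0.4148] 0.0457
```

View pics/w3.png

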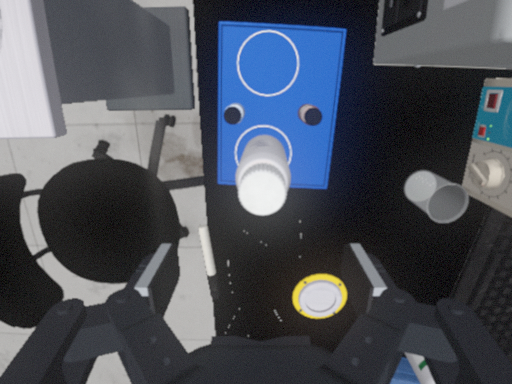

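The view shows an empty left ring at (268,62), the short cap at (262,192), the clear vial at (233,115) and the amber one at (311,115), both untouched; the nest is at (320,297). I'll grip the short bottle.

Request:
drive_tool --pt "-0.001 0 0.03 0 0 0 1" --pt "0 0 0.03 0 0 0 1" --pt "0 0 0.03 0 0 0 1" --pt "0 0 0.015 0 0 0 1" --pt "0 0 0.003 0 0 0 1" --pt "0 0 0 0 0 0 1" --pt "0 0 0 0 0 0 1" --newtons 35

```text
t: 10.1
tcp_pos: [0.4315, -0.1829, 0.1476]
tool_rot: [0.707, 0.707, 0.0, 0.001]
force: [1.1, 0.4, -0.1]
finger_gap: 1.0
gripper_force: 0.0
```

Request:
drive_tool --pt "0 0 0 0 0 0 0.5" --pt "0 0 0 0 0 0 0.3" --pt "0 0 0 0 0 0 0.2" --pt "0 0 0 0 0 0 0.1" --pt "0 0 0 0 0 0 0.0" --pt "0 0 0 0 0 0 -0.1" --pt "0 0 0 0 0 0 -0.5" --pt "0 0 0 0 0 0 -1" --pt "0 0 0 0 0 0 -1" --pt "0 0 0 0 0 0 -1" --newtons 35

```text
t: 11.1
tcp_pos: [0.4309, -0.1832, 0.1467]
tool_rot: [0.707, 0.707, 0.0, 0.001]
force: [0.1, 0.4, 5.8]
finger_gap: 0.46
gripper_force: 35.0
```

Request:
drive_tool --pt "0 0 -0.01 0 0 0 -1" --pt "0 0 -0.03 0 0 0 -1" --pt "0 0 -0.03 0 0 0 -1" --pt "0 0 -0.02 0 0 0 -1" --pt "0.01 0 0 0 0 0 -1" --pt "0.03 0.002 0 0 0 0 -1" --pt "0.03 0.002 0 0 0 0 -1" --pt "0.03 0.001 0 0 0 0 -1" --pt "0.03 0.001 0 0 0 0 -1" --pt "0.03 0.001 0 0 0 0 -1"

```text
t: 12.1
tcp_pos: [0.4358, -0.0207, 0.2349]
tool_rot: [0.707, 0.707, -0.001, -0.002]
force: [0.8, 0.2, -2.3]
finger_gap: 0.459
gripper_force: 35.7
```

Request:
drive_tool --pt "0.03 0 0 0 0 0 -1" --pt "0.03 0 0 0 0 0 -1" --pt "0.03 0 0 0 0 0 -1" --pt "0.03 0 0 0 0 0 -1" --pt "0.015 0 0 0 0 0 -1" --pt "0 0 0.02 0 0 0 -1" --pt "0 0 0.03 0 0 0 -1" --pt "0 0 0.02 0 0 0 -1" --pt "0 0 0.01 0 0 0 -1" --pt "0 0 0 0 0 0 -1"

```text
t: 13.1
tcp_pos: [0.4355, 0.1124, 0.1545]
tool_rot: [0.707, 0.707, -0.002, -0.002]
force: [0.3, -0.3, -2.0]
finger_gap: 0.462
gripper_force: 35.7
```

Request:
drive_tool --pt "0 0 0.004 0 0 0 -1" --pt "0 0 0.002 0 0 0 -1" --pt "0 0 0.002 0 0 0 -1" --pt "0 0 0.001 0 0 0 -1" --pt "0 0 0 0 0 0 -1" --pt "0 0 0 0 0 0 -1"

```text
t: 13.7
tcp_pos: [0.4377, 0.1121, 0.1475]
tool_rot: [0.707, 0.707, 0.0, 0.0]
force: [0.3, -0.5, -1.7]
finger_gap: 0.465
gripper_force: 35.7
```

Request:
drive_tool --pt "0 0 0.001 0 0 0 -1" --pt "0 0 0.001 0 0 0 -1" --pt "0 0 0.0005 0 0 0 -1" --pt "0 0 0 0 0 0 -1" --pt "0 0 0 0 0 0 -1"

```text
t: 14.2
tcp_pos: [0.4379, 0.1122, 0.1457]
tool_rot: [0.707, 0.707, 0.0, 0.0]
force: [-1.2, -0.4, 6.7]
finger_gap: 0.463
gripper_force: 36.2
```

Request:
drive_tool --pt "0 0 0 0 0 0 0.3" --pt "0 0 0 0 0 0 0.6" --pt "0 0 0 0 0 0 1" --pt "0 0 0 0 0 0 1" --pt "0 0 0 0 0 0 1" --pt "0 0 -0.01 0 0 0 1" --pt "0 0 -0.03 0 0 0 1" --pt "0 0 -0.03 0 0 0 1" --pt "-0.02 0 -0.03 0 0 0 1" --pt "-0.04 0.008 0 0 0 0 1"

```text
t: 15.2
tcp_pos: [0.4471, 0.053, 0.2491]
tool_rot: [0.706, 0.709, 0.003, 0.003]
force: [1.2, 0.1, 0.1]
finger_gap: 1.001
gripper_force: 0.0
```

Request:
drive_tool --pt "-0.045 0.01 0 0 0 0 1" --pt "-0.045 0.01 0 0 0 0 1" --pt "-0.045 0.01 0.01 0 0 0 1" --pt "-0.03 0.01 0.02 0 0 0 1" --pt "-0.014 0 0.02 0 0 0 1" --pt "0 0 0.03 0 0 0 1" --pt "0 0 0 0 0 0 1" --pt "0 0 0 0 0 0 1" --pt "0 0 0 0 0 0 1"

```text
t: 16.1
tcp_pos: [0.4863, -0.1268, 0.1663]
tool_rot: [0.707, 0.707, 0.0, 0.001]
force: [-0.6, -0.7, 0.4]
finger_gap: 0.998
gripper_force: 0.0
```

```bash
python3 - <<'E'
from m import *
d=snap('wrist','w4');s=manip.sense();print(s['tcp_pos'].round(4));snap('top','top5');meas('w4')
P=cloud(d);m=(np.hypot(P[...,0]-.486,P[...,1]+.127)<.03)&(P[...,2]>.045)&(P[...,2]<.08)
v,u=np.nonzero(m);z=np.median(P[m][:,2]);print(len(u),u.mean(),v.mean(),z,P[m].mean(0),cv2.minEnclosingCircle(P[m][P[m][:,2]>.056][:,:2].astype(np.float32)))
t=pickle.load(open('top5.pkl','rb'))['image'][130:230,180:310]
c=np.hstack([d['image'],cv2.resize(t,(499,384))])[...,::-1];cv2.imwrite('pics/c3.png',cv2.resize(c,(800,304)))
E
```

```text
[ 0.4864 -0.1268  0.1664]
== w4
tallcap 7047 centroid [ 0.5515 -0.0437  0.2089] enc [ 0.5523 -0.0445] r 0.0285 px 484.2 95.0
shortcap none
blue 21798 [ 0.4634 -0.1389] [0.2562 0.1828] 87.14 z 0.0051 enc [ 0.4534 -0.1371] 0.1362
490 262.7591836734694 188.04897959183674 0.06122776047759493 [ 0.48716471 -0.12649442  0.05857285] ((0.48725542426109314, -0.12856900691986084), 0.009866802021861076)
```

View pics/c3.png

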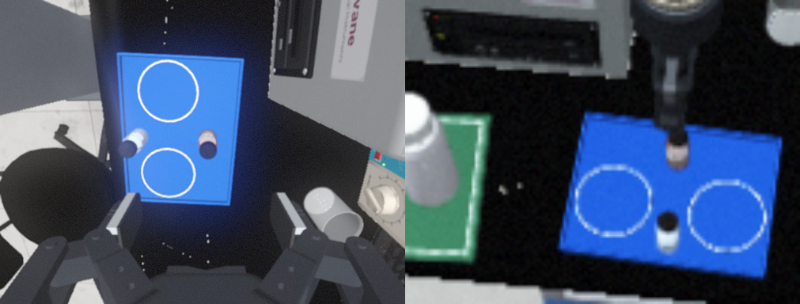

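The wrist view shows both rings empty and the amber vial under the gripper at (208,146) of the half-scale view; the top view has a bottle on the mat. The grey instrument at the back is close, so I'll check its clearance.

```bash
python3 - <<'E'
from h import *
for f in('w3','w4','top2'):
    P=cloud(pickle.load(open(f+'.pkl','rb')))
    for y in(-.25,-.2,-.15,-.1,-.05,0):
        for z in(.03,.1,.2):
            m=(abs(P[...,1]-y)<.025)&(abs(P[...,2]-z)<.04)&(P[...,0]>.51)&(P[...,0]<.9)
            if m.sum()>15: print(f,y,z,m.sum(),np.percentile(P[m][:,0],2).round(3))
E
```

```text
w3 -0.25 0.03 5059 0.515
w3 -0.25 0.1 452 0.631
w3 -0.2 0.03 6666 0.515
w3 -0.2 0.1 1459 0.633
w3 -0.15 0.03 7205 0.515
w3 -0.15 0.1 393 0.71
w3 -0.1 0.03 7582 0.515
w3 -0.1 0.1 32 0.71
w3 -0.05 0.03 3245 0.512
w3 -0.05 0.1 3064 0.546
w3 -0.05 0.2 4359 0.55
w3 0 0.03 1295 0.511
w3 0 0.1 92 0.545
w4 -0.25 0.03 4578 0.513
w4 -0.25 0.1 449 0.63
w4 -0.2 0.03 9474 0.515
w4 -0.2 0.1 2129 0.633
w4 -0.15 0.03 9049 0.514
w4 -0.15 0.1 428 0.71
w4 -0.15 0.2 2621 0.523
w4 -0.1 0.03 4709 0.512
w4 -0.1 0.2 8952 0.512
w4 -0.05 0.03 3245 0.511
w4 -0.05 0.1 3047 0.546
w4 -0.05 0.2 15355 0.55
w4 0 0.03 3543 0.511
w4 0 0.1 2164 0.545
w4 0 0.2 3307 0.55
top2 -0.25 0.03 1349 0.515
top2 -0.25 0.1 37 0.629
top2 -0.2 0.03 585 0.516
top2 -0.2 0.1 30 0.63
top2 -0.15 0.03 580 0.516
top2 -0.1 0.03 843 0.517
top2 -0.1 0.2 193 0.74
top2 -0.05 0.03 195 0.549
top2 -0.05 0.1 294 0.545
top2 -0.05 0.2 201 0.549
top2 0 0.03 299 0.511
top2 0 0.1 217 0.544
top2 0 0.2 133 0.548
```

The instrument's face at x ≈ 0.545 only starts at y > -0.08, and the gripper stays clear of it. Picking up the amber vial.

Request:
drive_tool --pt "-0.0005 0.0005 0.03 0 0 0 1" --pt "0 0 0.03 0 0 0 1" --pt "0 0 0.03 0 0 0 1" --pt "0 0 0.025 0 0 0 1" --pt "0 0 0.011 0 0 0 1" --pt "0 0 0 0 0 0 0.6" --pt "0 0 0 0 0 0 0.2" --pt "0 0 0 0 0 0 0" --pt "0 0 0 0 0 0 -0.1" --pt "0 0 0 0 0 0 -0.2" --newtons 20

```text
t: 17.2
tcp_pos: [0.4865, -0.1276, 0.0397]
tool_rot: [0.707, 0.707, 0.0, 0.001]
force: [-0.1, -0.3, -0.7]
finger_gap: 0.404
gripper_force: 0.0
```

Request:
drive_tool --pt "0 0 0 0 0 0 -0.3" --pt "0 0 0 0 0 0 -0.35" --pt "0 0 0 0 0 0 -0.4" --pt "0 0 0 0 0 0 -0.45" --pt "0 0 0 0 0 0 -0.5" --pt "0 0 0 0 0 0 -0.6" --pt "0 0 0 0 0 0 -0.8" --pt "0 0 0 0 0 0 -0.8" --pt "0 0 0 0 0 0 -0.8" --newtons 20

```text
t: 18.1
tcp_pos: [0.4861, -0.1275, 0.0389]
tool_rot: [0.707, 0.707, 0.0, 0.0]
force: [1.0, -0.5, 1.2]
finger_gap: 0.26
gripper_force: 19.6
```

Request:
drive_tool --pt "0 0 -0.01 0 0 0 -0.8" --pt "0 0 -0.03 0 0 0 -0.8" --pt "0 0 -0.03 0 0 0 -0.8" --pt "-0.02 0 0 0 0 0 -0.8" --pt "-0.035 0.005 0 0 0 0 -0.8" --pt "-0.035 0.005 0 0 0 0 -0.8" --pt "-0.035 0.005 0 0 0 0 -0.8" --pt "-0.035 0.005 0 0 0 0 -0.8" --pt "-0.035 0.005 0 0 0 0 -0.8" --pt "-0.035 0.005 0 0 0 0 -0.8"

```text
t: 19.1
tcp_pos: [0.5156, -0.3584, 0.1092]
tool_rot: [0.707, 0.707, 0.0, -0.001]
force: [0.8, -1.6, 0.8]
finger_gap: 0.26
gripper_force: 19.7
```

Request:
drive_tool --pt "-0.035 0.005 0 0 0 0 -0.8" --pt "-0.02 0.003 0 0 0 0 -0.8" --pt "-0.004 0 0 0 0 0 -0.8" --pt "0 0 0 0 0 0 -0.8" --pt "0 0 0 0 0 0 -0.8" --pt "0 0 0 0 0 0 -0.8"

```text
t: 19.7
tcp_pos: [0.5237, -0.4145, 0.1088]
tool_rot: [0.707, 0.707, 0.0, -0.001]
force: [0.2, 0.0, -0.0]
finger_gap: 0.259
gripper_force: 19.7
```

```bash
python3 - <<'E'
from m import *
d=snap('wrist','w5');s=manip.sense();print(s['tcp_pos'].round(4),s['force']);t=snap('top','top6');meas('w5');meas('top6')
c=np.hstack([d['image'],cv2.resize(t['image'][140:240,310:440],(499,384))])[...,::-1];cv2.imwrite('pics/c4.png',cv2.resize(c,(800,304)))
E
```

```text
[ 0.5238 -0.4147  0.1088] [-0.21213382  0.13656138  0.40108142]
== w5
tallcap none
shortcap none
yellow 2290 [ 0.5234 -0.4146] [0.0897 0.0821] 7.22 z 0.0052 enc [ 0.5237 -0.4183] 0.0451
== top6
tallcap 376 centroid [0.5396 0.3002 0.2087] enc [0.5476 0.3094] r 0.171 px 118.2 120.0
shortcap none
green 47 [0.3807 0.0637] [0.0204 0.0526] 65.4 z 0.0034 enc [0.3846 0.0721] 0.0264
blue 2926 [ 0.4501 -0.1241] [0.2013 0.1564] 87.08 z 0.0053 enc [ 0.4501 -0.124 ] 0.1239
yellow 209 [ 0.5226 -0.4146] [0.0897 0.0855] 65.2 z 0.0045 enc [ 0.5244 -0.4149] 0.0454
```

View pics/c4.png

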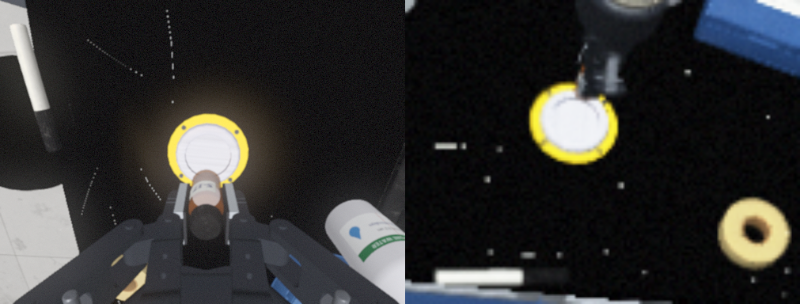

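The vial is held upright with the nest pocket just below, at (208,150) in the wrist view, and the wash bottle is well to the side. Lowering.

Request:
drive_tool --pt "-0.002 0 0.02 0 0 0 -0.8" --pt "0 0 0.02 0 0 0 -0.8" --pt "0 0 0.015 0 0 0 -0.8" --pt "0 0 0.006 0 0 0 -0.8" --pt "0 0 0.003 0 0 0 -0.8" --pt "0 0 0.001 0 0 0 -0.8" --pt "0 0 0.001 0 0 0 -0.8" --pt "0 0 0 0 0 0 -0.8" --pt "0 0 0 0 0 0 -0.8"

```text
t: 20.7
tcp_pos: [0.5242, -0.4187, 0.0434]
tool_rot: [0.707, 0.707, -0.0, 0.001]
force: [0.1, 0.6, 0.3]
finger_gap: 0.263
gripper_force: 19.7
```

Request:
drive_tool --pt "0 0 0.001 0 0 0 -0.8" --pt "0 0 0.001 0 0 0 -0.8" --pt "0 0 0.0005 0 0 0 -0.8" --pt "0 0 0 0 0 0 -0.8" --pt "0 0 0 0 0 0 -0.8"

```text
t: 21.2
tcp_pos: [0.5241, -0.4185, 0.0409]
tool_rot: [0.707, 0.707, -0.0, 0.0]
force: [-1.0, 0.9, 5.2]
finger_gap: 0.259
gripper_force: 20.1
```

Request:
drive_tool --pt "0 0 0 0 0 0 -0.3" --pt "0 0 0 0 0 0 -0.1" --pt "0 0 0 0 0 0 0.1" --pt "0 0 0 0 0 0 0.3" --pt "0 0 0 0 0 0 0.3" --pt "0 0 -0.01 0 0 0 0.3" --pt "0 0 -0.03 0 0 0 0.3" --pt "0 0 -0.03 0 0 0 0.5" --pt "0 0 -0.04 0 0 0 1" --pt "0 0 -0.04 0 0 0 1"

```text
t: 22.2
tcp_pos: [0.5237, -0.4181, 0.1921]
tool_rot: [0.707, 0.707, 0.0, -0.0]
force: [0.4, -0.6, 0.5]
finger_gap: 1.001
gripper_force: 0.0
```

Request:
drive_tool --pt "0 0 -0.04 0 0 0 1" --pt "0 0 -0.04 0 0 0 1" --pt "0 0 0 0 0 0 1" --pt "0 0 0 0 0 0 1"

```text
t: 22.6
tcp_pos: [0.5243, -0.4186, 0.2726]
tool_rot: [0.707, 0.707, -0.0, 0.002]
force: [0.1, 0.1, -0.6]
finger_gap: 0.999
gripper_force: 0.0
```

```bash
python3 - <<'E'
from m import *
d=snap('wrist','w6');t=snap('top','top7');sc=snap('scene','sc2');print(manip.sense()['tcp_pos'])
meas('top7')
for f,x in(('w6',d),('top7',t)):
    P=cloud(x);m=(np.hypot(P[...,0]-.524,P[...,1]+.417)<.03)&(P[...,2]>.05)&(P[...,2]<.08);print(f,m.sum(),P[m].mean(0),np.percentile(P[m][:,2],[5,95]) if m.sum() else 0)
    m=(P[...,2]>.0)&(P[...,2]<.25)&(P[...,1]>.02)&(P[...,1]<.3)&(P[...,0]<.52)
a=cv2.resize(d['image'][80:280,130:390],(500,384));b=cv2.resize(t['image'][130:230,170:300],(499,384))
cv2.imwrite('pics/c5.png',cv2.resize(np.hstack([a,b])[...,::-1],(800,308)))
E
```

```text
[ 0.52315726 -0.41755734  0.2687285 ]
== top7
tallcap 411 centroid [0.5401 0.3863 0.2087] enc [0.5519 0.4046] r 0.1945 px 89.6 118.1
shortcap none
green 172 [0.4155 0.0762] [0.0291 0.099 ] 74.03 z 0.0045 enc [0.4195 0.0901] 0.0496
blue 2927 [ 0.4502 -0.124 ] [0.2013 0.1565] 87.08 z 0.0053 enc [ 0.4501 -0.124 ] 0.1239
yellow 222 [ 0.5248 -0.4158] [0.0901 0.0866] 0.98 z 0.0043 enc [ 0.5248 -0.4148] 0.0457
w6 219 [ 0.52280562 -0.41881832  0.06296771] [0.05762558 0.06479945]
top7 42 [ 0.5201611  -0.41621745  0.06167355] [0.05137676 0.06718271]
```

View pics/c5.png

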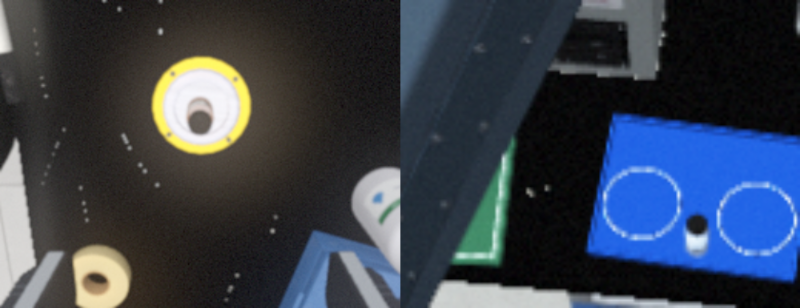

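The amber vial stands upright in the middle of the pocket (crop (200,108), cap top ≈ 0.063), and the clear vial hasn't moved. Back to the short bottle on the mat.

Request:
drive_tool --pt "0.025 -0.007 0 0 0 0 1" --pt "0.045 -0.01 0 0 0 0 1" --pt "0.045 -0.01 0 0 0 0 1" --pt "0.045 -0.01 0 0 0 0 1" --pt "0.045 -0.01 0 0 0 0 1" --pt "0.045 -0.01 0 0 0 0 1" --pt "0.045 -0.01 0 0 0 0 1" --pt "0.045 -0.01 0 0 0 0 1" --pt "0.045 -0.006 0 0 0 0 1" --pt "0.045 -0.003 0 0 0 0 1"

```text
t: 23.75
tcp_pos: [0.4362, 0.0135, 0.2691]
tool_rot: [0.707, 0.707, -0.001, -0.002]
force: [1.0, -0.6, 0.3]
finger_gap: 0.997
gripper_force: 0.0
```

Request:
drive_tool --pt "0.045 0 0 0 0 0 1" --pt "0.035 0 0 0 0 0 1" --pt "0.02 0 0 0 0 0 1" --pt "0 0 0 0 0 0 1" --pt "0 0 0 0 0 0 1" --pt "0 0 0 0 0 0 1"

```text
t: 24.35
tcp_pos: [0.4379, 0.1108, 0.2697]
tool_rot: [0.708, 0.707, -0.001, -0.0]
force: [-0.6, 0.2, 0.0]
finger_gap: 0.997
gripper_force: 0.0
```

```bash
python3 - <<'E'
from m import *
d=snap('wrist','w7');s=manip.sense();print(s['tcp_pos'].round(4))
P=cloud(d)
for nm,c,z in(('s',(.438,.112),.153),('t',(.436,.204),.208)):
    m=(np.hypot(P[...,0]-c[0],P[...,1]-c[1])<.04)&(abs(P[...,2]-z)<.006);q=P[m][:,:2].astype(np.float32);print(nm,m.sum(),np.median(P[m][:,2]),cv2.minEnclosingCircle(q))
E
```

```text
[0.438  0.1106 0.2699]
s 1602 0.15390083789565132 ((0.4382568299770355, 0.11176328361034393), 0.021231917664408684)
t 5313 0.20855302456457372 ((0.43670374155044556, 0.20286422967910767), 0.025595877319574356)
```

View pics/w7.png

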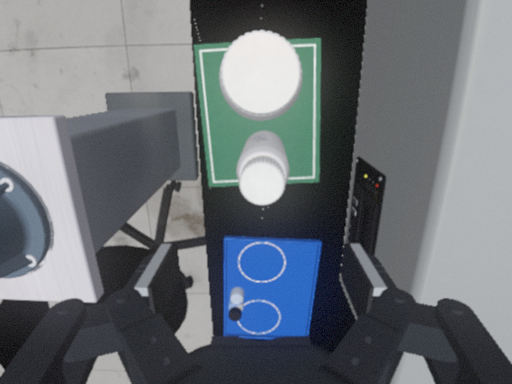

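Both bottles stand upright on the mat (tall cap at (260,75), short cap at (263,182)). Gripping the short one again at its old relative position.

Request:
drive_tool --pt "0.0015 0 0.03 0 0 0 1" --pt "0 0 0.03 0 0 0 1" --pt "0 0 0.03 0 0 0 1" --pt "0 0 0.02 0 0 0 1" --pt "0 0 0.013 0 0 0 1" --pt "0 0 0 0 0 0 1" --pt "0 0 0 0 0 0 0.5" --pt "0 0 0 0 0 0 0.3" --pt "0 0 0 0 0 0 0.2" --pt "0 0 0 0 0 0 0.1" --newtons 35

```text
t: 25.4
tcp_pos: [0.4385, 0.1131, 0.148]
tool_rot: [0.707, 0.707, 0.001, 0.001]
force: [-0.2, -0.7, 0.8]
finger_gap: 0.554
gripper_force: 0.0
```

Request:
drive_tool --pt "0 0 0 0 0 0 0.0" --pt "0 0 0 0 0 0 -0.1" --pt "0 0 0 0 0 0 -0.5" --pt "0 0 0 0 0 0 -1" --pt "0 0 0 0 0 0 -1" --pt "0 0 0 0 0 0 -1" --newtons 35

```text
t: 26.0
tcp_pos: [0.4387, 0.1132, 0.1481]
tool_rot: [0.707, 0.707, 0.001, 0.001]
force: [0.6, 0.2, 5.6]
finger_gap: 0.464
gripper_force: 34.8
```

Request:
drive_tool --pt "0 0 -0.01 0 0 0 -1" --pt "0 0 -0.03 0 0 0 -1" --pt "0 0 -0.03 0 0 0 -1" --pt "0 0 -0.02 0 0 0 -1" --pt "-0.01 0 0 0 0 0 -1" --pt "-0.03 -0.002 0 0 0 0 -1" --pt "-0.03 -0.002 0 0 0 0 -1" --pt "-0.03 -0.002 0 0 0 0 -1" --pt "-0.03 -0.001 0 0 0 0 -1" --pt "-0.03 0 0 0 0 0 -1"

```text
t: 27.0
tcp_pos: [0.4294, -0.0481, 0.2361]
tool_rot: [0.707, 0.707, -0.001, -0.001]
force: [0.3, 0.6, -2.2]
finger_gap: 0.459
gripper_force: 35.8
```

Request:
drive_tool --pt "-0.03 0 0 0 0 0 -1" --pt "-0.03 0 0 0 0 0 -1" --pt "-0.03 0 0 0 0 0 -1" --pt "-0.03 0 0 0 0 0 -1" --pt "-0.015 0 0 0 0 0 -1" --pt "0 0 0.02 0 0 0 -1" --pt "0 0 0.03 0 0 0 -1" --pt "0 0 0.02 0 0 0 -1" --pt "0 0 0 0 0 0 -1" --pt "0 0 0 0 0 0 -1"

```text
t: 28.0
tcp_pos: [0.4305, -0.1814, 0.1669]
tool_rot: [0.707, 0.707, -0.0, -0.001]
force: [0.3, -0.3, -3.0]
finger_gap: 0.458
gripper_force: 35.9
```

```bash
python3 -c "
from h import *
import time
for i in range(4):
    s=manip.sense();print(s['tcp_pos'].round(4),s['force'].round(1));manip.snapshot('top')"
```

```text
[ 0.4305 -0.1814  0.1669] [ 0.3 -0.3 -3. ]
[ 0.4312 -0.1819  0.1676] [ 0.3  0.2 -1.7]
[ 0.4315 -0.1821  0.1681] [-0.3  0.3 -1.1]
[ 0.4317 -0.1822  0.1683] [-0.9 -0.7 -1.8]
```

Request:
drive_tool --pt "0 -0.001 0.01 0 0 0 -1" --pt "0 0 0.005 0 0 0 -1" --pt "0 0 0.002 0 0 0 -1" --pt "0 0 0.001 0 0 0 -1" --pt "0 0 0 0 0 0 -1" --pt "0 0 0 0 0 0 -1"

```text
t: 28.8
tcp_pos: [0.4302, -0.182, 0.1493]
tool_rot: [0.707, 0.707, 0.0, 0.0]
force: [-0.7, 0.1, -1.6]
finger_gap: 0.458
gripper_force: 35.9
```

Request:
drive_tool --pt "0 0 0.001 0 0 0 -1" --pt "0 0 0.0005 0 0 0 -1" --pt "0 0 0 0 0 0 -1" --pt "0 0 0 0 0 0 -1"

```text
t: 29.2
tcp_pos: [0.4304, -0.1822, 0.149]
tool_rot: [0.707, 0.707, 0.0, 0.001]
force: [-1.5, 0.3, 9.0]
finger_gap: 0.456
gripper_force: 36.7
```

Request:
drive_tool --pt "0 0 0 0 0 0 0.1" --pt "0 0 0 0 0 0 0.4" --pt "0 0 0 0 0 0 1" --pt "0 0 0 0 0 0 1" --pt "0 0 0 0 0 0 1" --pt "0 0 -0.01 0 0 0 1" --pt "0 0 -0.03 0 0 0 1" --pt "0 0 -0.04 0 0 0 1" --pt "0 0 -0.026 0 0 0 1" --pt "0 0 0 0 0 0 1"

```text
t: 30.2
tcp_pos: [0.4321, -0.1833, 0.258]
tool_rot: [0.707, 0.707, 0.001, 0.005]
force: [0.8, -0.0, -0.5]
finger_gap: 0.997
gripper_force: 0.0
```

Request:
drive_tool --pt "0 0 0 0 0 0 1" --pt "0 0 0 0 0 0 1"

```text
t: 30.4
tcp_pos: [0.4292, -0.1813, 0.253]
tool_rot: [0.707, 0.707, -0.0, -0.001]
force: [-0.4, -0.3, -0.0]
finger_gap: 0.998
gripper_force: 0.0
```

```bash
cat >> m.py <<'E'
def caps(f,L):
    d=pickle.load(open(f+'.pkl','rb'));P=cloud(d)
    for nm,c,z in L:
        m=(np.hypot(P[...,0]-c[0],P[...,1]-c[1])<.04)&(abs(P[...,2]-z)<.006);q=P[m][:,:2].astype(np.float32);v,u=np.nonzero(m);print(f,nm,m.sum(),np.median(P[m][:,2]).round(4),np.round(cv2.minEnclosingCircle(q)[0],4),'cent',atz(d,u.mean(),v.mean(),np.median(P[m][:,2])).round(4))
E
python3 - <<'E'
from m import *
d=snap('wrist','w8');s=manip.sense();print(s['tcp_pos'].round(4));t=snap('top','top8')
S=('s',(.43,-.182),.154);T=('t',(.435,-.067),.209)
for f in('w1','w2','w3','w8','top2','top3','top8'): caps(f,[S])
for f in('w1','w2','top2'): caps(f,[T])
E
```

```text
[ 0.4292 -0.1813  0.2527]
w1 s 733 0.1549 [ 0.4303 -0.1837] cent [ 0.4302 -0.1825  0.1549]
w2 s 843 0.1545 [ 0.4302 -0.1824] cent [ 0.4304 -0.1801  0.1545]
w3 s 1789 0.1549 [ 0.4304 -0.1837] cent [ 0.4303 -0.1819  0.1549]
w8 s 1806 0.155 [ 0.4298 -0.1836] cent [ 0.4298 -0.1818  0.155 ]
top2 s 178 0.1538 [ 0.4296 -0.1808] cent [ 0.4279 -0.181   0.1538]
top3 s 176 0.1546 [ 0.4295 -0.1812] cent [ 0.4276 -0.1811  0.1546]
top8 s 104 0.1539 [ 0.4282 -0.1809] cent [ 0.4209 -0.1819  0.1539]
w1 t 1940 0.2095 [ 0.4354 -0.0682] cent [ 0.4349 -0.0676  0.2095]
w2 t 2368 0.2096 [ 0.4366 -0.0679] cent [ 0.4366 -0.066   0.2096]
top2 t 268 0.2092 [ 0.434  -0.0656] cent [ 0.433  -0.0663  0.2092]
```

The short bottle is back within about 0.5 mm. Now the tall one.

Request:
drive_tool --pt "0.02 0 -0.02 0 0 0 1" --pt "0.04 0 -0.03 0 0 0 1" --pt "0.045 0.001 0 0 0 0 1" --pt "0.045 0.001 0 0 0 0 1" --pt "0.045 0.001 0 0 0 0 1" --pt "0.045 0.001 0 0 0 0 1" --pt "0.045 0.001 0 0 0 0 1" --pt "0.045 0 0 0 0 0 1" --pt "0.035 0 0 0 0 0 1" --pt "0.021 0 0 0 0 0 1"

```text
t: 31.5
tcp_pos: [0.4342, 0.2066, 0.3026]
tool_rot: [0.706, 0.708, -0.001, -0.001]
force: [0.8, 0.1, 0.6]
finger_gap: 1.0
gripper_force: 0.0
```

Request:
drive_tool --pt "0 0 0 0 0 0 1" --pt "0 0 0 0 0 0 1" --pt "0 0 0 0 0 0 1" --pt "0 0 0 0 0 0 1"

```text
t: 31.9
tcp_pos: [0.4351, 0.203, 0.3036]
tool_rot: [0.708, 0.706, -0.0, -0.0]
force: [0.3, -0.2, -0.5]
finger_gap: 0.998
gripper_force: 0.0
```

```bash
python3 - <<'E'
from m import *
d=snap('wrist','w9');s=manip.sense();print(s['tcp_pos'].round(4))
caps('w9',[('t',(.436,.204),.208)])
E
```

```text
[0.4352 0.2031 0.3037]
w9 t 2745 0.2086 [0.4365 0.2026] cent [0.4365 0.2046 0.2086]
```

Request:
drive_tool --pt "0.001 0.0008 0.03 0 0 0 1" --pt "0 0 0.03 0 0 0 1" --pt "0 0 0.03 0 0 0 1" --pt "0 0 0.017 0 0 0 1" --pt "0 0 0 0 0 0 1" --pt "0 0 0 0 0 0 1" --pt "0 0 0 0 0 0 0.6" --pt "0 0 0 0 0 0 0.4" --pt "0 0 0 0 0 0 0.3" --pt "0 0 0 0 0 0 0.2" --newtons 45

```text
t: 32.95
tcp_pos: [0.4362, 0.2052, 0.1974]
tool_rot: [0.707, 0.707, 0.001, 0.0]
force: [0.2, 0.6, 0.4]
finger_gap: 0.603
gripper_force: 0.0
```

Request:
drive_tool --pt "0 0 0 0 0 0 0.0" --pt "0 0 0 0 0 0 -0.5" --pt "0 0 0 0 0 0 -1" --pt "0 0 0 0 0 0 -1" --pt "0 0 0 0 0 0 -1" --newtons 45

```text
t: 33.45
tcp_pos: [0.4364, 0.2053, 0.1977]
tool_rot: [0.707, 0.707, 0.001, 0.0]
force: [-0.3, -0.5, 5.0]
finger_gap: 0.567
gripper_force: 47.0
```

Request:
drive_tool --pt "0 0 -0.01 0 0 0 -1" --pt "0 0 -0.02 0 0 0 -1" --pt "0 0 -0.02 0 0 0 -1" --pt "-0.015 0 0 0 0 0 -1" --pt "-0.03 0 0 0 0 0 -1" --pt "-0.03 0 0 0 0 0 -1" --pt "-0.03 0 0 0 0 0 -1" --pt "-0.03 0 0 0 0 0 -1" --pt "-0.03 0 0 0 0 0 -1" --pt "-0.03 0 0 0 0 0 -1"

```text
t: 34.45
tcp_pos: [0.435, 0.0092, 0.2468]
tool_rot: [0.707, 0.707, -0.0, -0.001]
force: [0.3, 0.4, -5.0]
finger_gap: 0.562
gripper_force: 48.0
```

Request:
drive_tool --pt "-0.03 0 0 0 0 0 -1" --pt "-0.03 0 0 0 0 0 -1" --pt "-0.015 0 0 0 0 0 -1" --pt "0 0 0 0 0 0 -1" --pt "0 0 0.02 0 0 0 -1" --pt "0 0 0.015 0 0 0 -1" --pt "0 0 0 0 0 0 -1" --pt "0 0 0 0 0 0 -1" --pt "0 0 0 0 0 0 -1" --pt "0 0 0 0 0 0 -1"

```text
t: 35.45
tcp_pos: [0.4364, -0.0647, 0.2126]
tool_rot: [0.707, 0.707, 0.0, 0.001]
force: [0.1, -1.1, -4.7]
finger_gap: 0.564
gripper_force: 48.1
```

Request:
drive_tool --pt "-0.0005 0 0.006 0 0 0 -1" --pt "0 0 0.004 0 0 0 -1" --pt "0 0 0.002 0 0 0 -1" --pt "0 0 0.001 0 0 0 -1" --pt "0 0 0 0 0 0 -1" --pt "0 0 0 0 0 0 -1"

```text
t: 36.05
tcp_pos: [0.4355, -0.0653, 0.1988]
tool_rot: [0.707, 0.707, -0.0, -0.0]
force: [-1.0, 1.0, -1.3]
finger_gap: 0.558
gripper_force: 48.3
```

Request:
drive_tool --pt "0 0 0.001 0 0 0 -1" --pt "0 0 0 0 0 0 -1" --pt "0 0 0 0 0 0 -1"

```text
t: 36.35
tcp_pos: [0.4357, -0.0653, 0.1988]
tool_rot: [0.707, 0.707, -0.0, 0.0]
force: [-2.7, 1.6, 6.9]
finger_gap: 0.56
gripper_force: 49.2
```

Contact. I'll release, retreat upward and check everything.

Request:
drive_tool --pt "0 0 0 0 0 0 0.3" --pt "0 0 0 0 0 0 0.6" --pt "0 0 0 0 0 0 1" --pt "0 0 0 0 0 0 1" --pt "0 0 0 0 0 0 1" --pt "0 0 -0.01 0 0 0 1" --pt "0 0 -0.03 0 0 0 1" --pt "0 0 -0.04 0 0 0 1" --pt "0 0 -0.05 0 0 0 1" --pt "0 0 0 0 0 0 1"

```text
t: 37.35
tcp_pos: [0.4397, -0.0668, 0.3347]
tool_rot: [0.707, 0.707, 0.003, 0.007]
force: [-0.3, 0.2, -0.6]
finger_gap: 1.002
gripper_force: 0.0
```

Request:
drive_tool --pt "0 0 0 0 0 0 1" --pt "0 0 0 0 0 0 1" --pt "0 0 0 0 0 0 1" --pt "0 0 0 0 0 0 1" --pt "0 0 0 0 0 0 1"

```text
t: 37.85
tcp_pos: [0.4355, -0.0653, 0.3269]
tool_rot: [0.707, 0.707, -0.0, -0.001]
force: [0.3, -0.3, 0.2]
finger_gap: 1.0
gripper_force: 0.0
```

```bash
python3 - <<'E'
from m import *
d=snap('wrist','w10');s=manip.sense();print(s['tcp_pos'].round(4),s['force'].round(1));snap('top','top9')
S=('s',(.43,-.182),.154);T=('t',(.435,-.067),.209)
caps('w2',[T,S]);caps('w10',[T,S])
cv2.imwrite('pics/c6.png',d['image'][...,::-1])
E
```

```text
[ 0.4356 -0.0653  0.3271] [ 0.8 -0.6  0.1]
w2 t 2368 0.2096 [ 0.4366 -0.0679] cent [ 0.4366 -0.066   0.2096]
w2 s 843 0.1545 [ 0.4302 -0.1824] cent [ 0.4304 -0.1801  0.1545]
w10 t 2329 0.2096 [ 0.4361 -0.0678] cent [ 0.4361 -0.066   0.2096]
w10 s 843 0.1545 [ 0.43   -0.1824] cent [ 0.4301 -0.1801  0.1545]
```

View pics/c6.png

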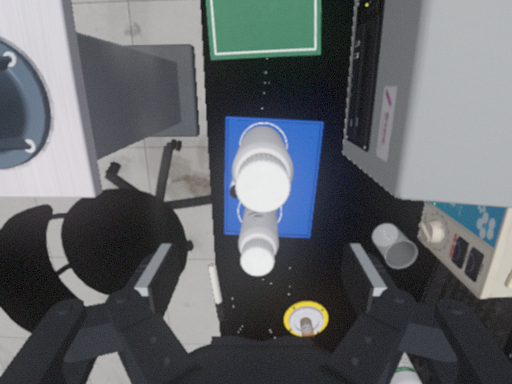

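The picture shows both bottles upright on their rings, with caps at (263,185) and (257,260) and within about 0.5 mm of the start. The amber vial stands in the nest at (306,322), the clear vial is in place at (233,190), the mat is empty and the gripper touches nothing.

```bash
python3 -c "
from station import manip
print(manip.sign_off())"
```

```text
the job is handed in; nothing more can be done
None
```

The job is done and handed in at about 38 s: the amber vial stands in the nest pocket, both bottles are back within about 0.5 mm of where they started, and the clear vial was not touched.

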